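Take the bayonet cap off a lens of unknown mount hand

TASK

The lens in the stand is closed by a twist cap that a red sprung plunger keeps locked: push the plunger all the way down until it stays down. Nobody knows which way this mount turns, so try the cap both ways by its blue finger bar, turn it the way that gives until it stops, then lift it straight off and finish while still holding it, level and still, about 8 cm above the lens. Leave everything else on the counter where it is.

Things in the scene. Friction and masses are not known exactly. Their poses are not given: they have to be found in the camera images.
- lens: matte grey telephoto lens, 80 mm across (rubber grip 85 mm), fixed nose down in a black steel stand, base plate 100 x 155 x 12 mm. Origin on the counter on the lens axis, z up. On its +y side, 82 mm from the axis, an aluminium column 36 x 36 mm, 110 mm high, carries the plunger; the plunger's arm carries a brass bolt that stands between two teeth on the cap's rim and locks it.
- mount (a point): centre of the top face of the steel lens mount, 150 mm above the counter, on the lens axis; its axes are the lens's. The cap sits on it by a bayonet: one way the cap soon meets a hard stop, the other way it turns freely. Which way (clockwise or anticlockwise) differs from lens to lens and cannot be seen.
- plunger (a joint): travel of the red plunger in m: 0 up (cap locked), 0.012 down at its hard stop. The spring needs 3 N at first and 9 N at full stroke. Past 0.0105 a spring catch takes hold: let go, the plunger then stays down at about 0.0105, its bolt clear below the cap's teeth. If it springs back up it was not pushed far enough.
- plunger_top (a point): centre of the flat top of the red round plunger, 24 mm across, 160 mm above the counter when up; moves straight down when pushed
- cap: black round twist cap, 62 mm across, with a blue finger bar; loose, about 60 g. Origin on its axis at the underside of its 4 mm top disc, which rests on the mount; z up; a 12.5 mm skirt hangs below. The bar on the disc is 18 mm wide along the cap's x, 46 mm long along its y, and reaches from 4 to 34 mm above the origin. At the start the cap's axes agree with the lens's to 0.03 rad.
- cap_bar (a point): centre of the top face of the cap's blue finger bar, 34 mm above the cap's origin. With the plunger down the cap has about 0.08 rad of play to its hard stop in the wrong direction (it gives to 0.2 rad if twisted firmly); in the right one it turns about 1.1 rad to a hard stop, and can be lifted from about 0.9 rad on.
- tin: glossy orange round filter tin, 81 mm across, 26 mm high, loose; origin centre of the underside. Leave alone.
- target: clear glass disc, 76 mm across, 6 mm thick, loose, lying flat; origin centre of the underside. Leave alone.
- foot: black steel tripod foot, 52 mm across at the base, 55 mm high, loose; origin centre of the underside. Leave alone.
- ring_a: nickel ring, 68 mm across, 8 mm high, loose, lying flat; origin centre of the underside. Leave alone.
- ring_b: nickel ring, 58 mm across, 8 mm high, loose, lying flat; origin centre of the underside. Leave alone.
Things that resemble listed ones, but are neither listed nor needed, are in the scene too. What is shaped like the cap but brown or orange is not meant.

How it is judged (in metres and radians):
On the way, in this order (a step that is already met when the one before it is completed fails the run):
1. the plunger is pushed all the way down (past 10 mm of its 12 mm) (value of joint plunger above 0.0098 m), for 0.2 s.
2. the cap is turned by more than 0.65 rad while it still sits on the mount and the plunger is down (angle between the x axis of cap and the x axis of lens, either way round above 0.65 rad and z of cap in the frame of lens below 0.158 m and value of joint plunger above 0.0085 m), for 0.1 s.
At the end, for the whole second after the job is handed in: The cap is held in the fingers, still (under 30 mm/s), level within 0.25 rad, its origin 50 to 130 mm above the mount and within 40 mm of the lens axis, touching no part of lens or stand, and the plunger is still caught down (over 8.5 mm) (z of cap in the frame of mount between 0.05 and 0.13 m and horizontal distance between cap and mount below 0.04 m and angle between cap's own z axis and vertical below 0.25 rad and contact force between cap and the fingers above 1 N and contact force between cap and lens below 0.1 N and linear speed of cap below 0.03 m/s and value of joint plunger above 0.0085 m); the arm keeps its last pose, push and grip.
It fails at once if the filter tin is moved more than 20 mm (distance of tin from where it was at the start of the episode above 0.02 m).
It fails at once if the glass disc is moved more than 20 mm (distance of target from where it was at the start of the episode above 0.02 m).
It fails at once if the tripod foot is moved more than 20 mm (distance of foot from where it was at the start of the episode above 0.02 m).
It fails at once if the large ring is moved more than 20 mm (distance of ring_a from where it was at the start of the episode above 0.02 m).
It fails at once if the small ring is moved more than 20 mm (distance of ring_b from where it was at the start of the episode above 0.02 m).
It also fails if it takes over 51 s, if anything falls off the work surface, if the arm or the gripper's body presses on something with over 40 N, if the wrist force passes 120 N, or if a joint passes its speed limit or range.

ROBOT

A 6-joint arm with a two-finger parallel gripper is mounted at the origin on the work surface. World frame = base frame: x ahead of the robot, y to its left, z up, the work surface at z = 0. Lengths are in mm, angles in rad, forces in N, time in s.
With the tool pointing down it reaches from about 350 to 975 mm from the base axis. Payload 7.1 kg.
Tool frame: the origin (TCP) lies between the finger pads; the fingertips stand 8 mm ahead of it and the grasp point (between the pads) lies 11 mm behind it (ctrl.tips_ahead is the distance from the TCP to the fingertips, in mm); y points along the fingers, z is the direction in which the jaws open and shut, and the axes are right-handed (so a half turn about y gives the same grasp; the last joint's range is limited). The gripper opens to 88 mm and grips with 3 to 60 N. Pads are 20 mm wide; open, the fingers measure 115 mm over their backs; the gripper's body (75 mm by 178 mm) begins 61 mm behind the grasp point.
Start: joints at [-1.127, 0.423, 1.63, -0, 1.089, -0.019], TCP at [279.049, -559.229, 230.675] pointing down, gripper open.
Joint ranges: [-3, 3], [-0.9, 2.11], [0.09, 2.58], [-1.31, 4.45], [0.11, 2.69], [-2.54, 2.54]. Speed limits (rad/s): [2.39, 2.39, 3.01, 3.14, 3.14, 3.14].

INTERFACE

Orientations are given as a rotation vector (axis times angle).
In Python, from workcell import ctrl gives the robot as it stands.
- The arm moves only by the shell command python3 -m creep 'ROWS'. ROWS is JSON, a list of rows, each an object of numbers: "tx", "ty", "tz": the shift along the world's x, y, z in mm; "rx", "ry", "rz": the turn, a rotation vector about the world's x, y, z in rad; "fingers": the closure in counts, from 0 (fully open) to 255 (shut). A call has 1 to 10 rows; each row is the pose to reach, as a shift and turn from the pose commanded when the call began; what a row does not reach only later rows make up. A row lasts 1/8 s, in which the tool goes at most 62.5 mm and 10.7 degrees, less where a joint would pass 70% of its speed; a pose out of reach is approached as far as the arm can. A call with a gripper value outside its range is refused whole. The fingers move at their own pace and stop on an object; the grip force is fixed at half the most. Time passes only in rows, so rows that repeat a pose let the fingers close. It gives the time, the measured TCP pose, the force and the opening at its end, in the units of the state.
- ctrl.get_obs(): the state, without advancing time (a new reading comes with each control period).
- ctrl.get_image(name): name is "scene" or "side" or "wrist"; returns a dict with "pixels" (420x560x3 uint8, blue, green, red), "intrinsics" (3x3 intrinsics, pixels), "rvec" (rotation vector, rad) and "tvec" (3), from world to camera coordinates, as OpenCV has them. Camera axes: x right, y down, z forward; pixel columns grow to the right and rows downward; lengths in mm; the calibration is good to about 2 mm. The wrist camera is an equidistant fisheye: a pixel r from the principal point sees the ray r / f radians off the axis. A picture is of the moment at which its call begins. There is no depth.
- ctrl.close_job(): hands the job in, once; it reports no verdict.
The state is a dict: "t": time; "qpos": joint angles; "qvel": joint speeds; "joint_torque": joint torques, N m; "ee_pos": TCP position; "orientation": TCP orientation; "ft_force": force on the tool from outside, world axes, zero at the start; "moment": the same for the moment, N m; "width": finger opening in mm.
Only numpy, scipy, OpenCV 4.12 (cv2) and the standard library are available. Lean on these libraries where they do the work, as an engineer would, in place of code of your own. Each camera call takes 0.05 s, during which the arm holds its last target.

## Working session

There is one attempt and no reset: what is moved stays moved. The work goes in short steps, Python scripts to look and compute and a shell command to move; the robot and the scene stay as the last step left them, time stands still between calls to the robot, and variables do not carry over. Pictures are saved under pics/ and viewed, and the job is handed in when it is done.

```bash
mkdir -p pics; ls; cat > h.py <<'E'
import numpy as np, cv2
from workcell import ctrl
def cam(n):
    im=ctrl.get_image(n); return im
def proj(im,P,fish=False):
    P=np.array(P,float).reshape(-1,3)
    R,_=cv2.Rodrigues(np.array(im['rvec'],float)); c=P@R.T+np.array(im['tvec'],float).ravel()
    K=np.array(im['intrinsics'])
    if fish:
        r=np.hypot(c[:,0],c[:,1]); th=np.arctan2(r,c[:,2]); s=th/np.maximum(r,1e-9)
        return np.c_[K[0,0]*c[:,0]*s+K[0,2],K[1,1]*c[:,1]*s+K[1,2]]
    return np.c_[K[0,0]*c[:,0]/c[:,2]+K[0,2],K[1,1]*c[:,1]/c[:,2]+K[1,2]]
def ray(im,uv,fish=False):
    K=np.array(im['intrinsics']);R,_=cv2.Rodrigues(np.array(im['rvec'],float));t=np.array(im['tvec'],float).ravel()
    x=(uv[0]-K[0,2])/K[0,0];y=(uv[1]-K[1,2])/K[1,1]
    if fish:
        r=np.hypot(x,y); d=np.array([np.sin(r)*x/r,np.sin(r)*y/r,np.cos(r)]) if r>0 else np.array([0,0,1.])
    else: d=np.array([x,y,1.])
    d=R.T@d; return -R.T@t, d/np.linalg.norm(d)
def atz(im,uv,z,fish=False):
    o,d=ray(im,uv,fish); return o+d*(z-o[2])/d[2]
E
python3 - <<'E'
from h import *
import pickle
D={}
for n in ("scene","side","wrist"):
    im=cam(n); D[n]=im; cv2.imwrite(f"pics/{n}0.png",im['pixels']); print(n,np.round(im['intrinsics'],1).tolist(),np.round(ray(im,(280,210))[0]))
pickle.dump(D,open('d0.pkl','wb'))
print(ctrl.get_obs())
E
```

```text
pics
scene [[471.1, 0.0, 289.3], [0.0, 471.1, 205.3], [0.0, 0.0, 1.0]] [1264. -672.  750.]
side [[484.5, 0.0, 283.0], [0.0, 484.5, 200.0], [0.0, 0.0, 1.0]] [-140.  717. 1151.]
wrist [[325.2, 0.0, 276.3], [0.0, 325.2, 209.6], [0.0, 0.0, 1.0]] [ 343. -527.  384.]
{'t': 0.15, 'qpos': array([-1.12702945e+00,  4.23683375e-01,  1.63051055e+00, -3.82310401e-05,
        1.08861597e+00, -1.89856399e-02]), 'qvel': array([ 8.26211372e-04, -1.41943055e-03, -4.20673067e-03,  2.08174299e-03,
       -1.08786701e-03,  5.42457450e-05]), 'joint_torque': array([ 7.45476918e-04, -5.44983673e+01, -2.73921597e+01,  6.44881907e-02,
        2.05522066e-02, -9.07572257e-05]), 'ee_pos': array([ 278.8442078 , -558.86539269,  230.0705165 ]), 'orientation': array([-0.46305337,  1.96533359, -1.96294691]), 'ft_force': array([-0.72591469, -0.46464007,  0.48083386]), 'moment': array([0.01199318, 0.00463832, 0.03879702]), 'width': 87.58692553401522}
```

View pics/scene0.png

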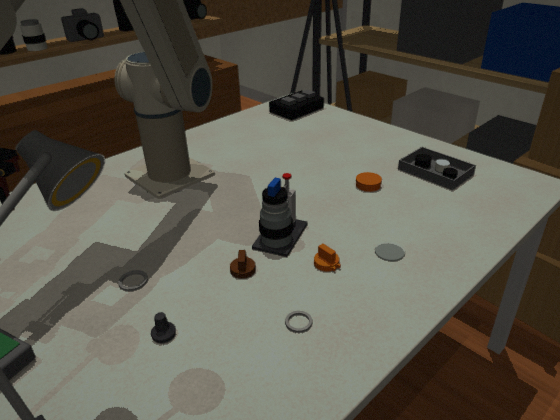

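View pics/side0.png

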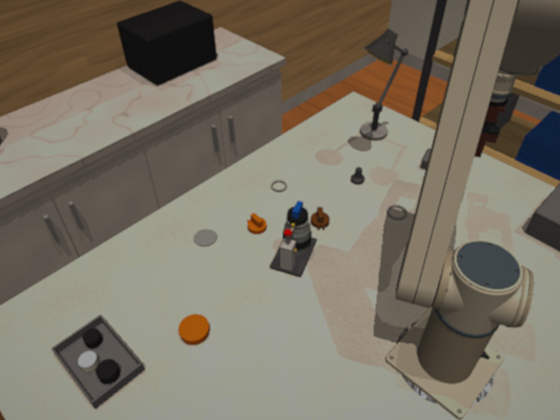

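View pics/wrist0.png

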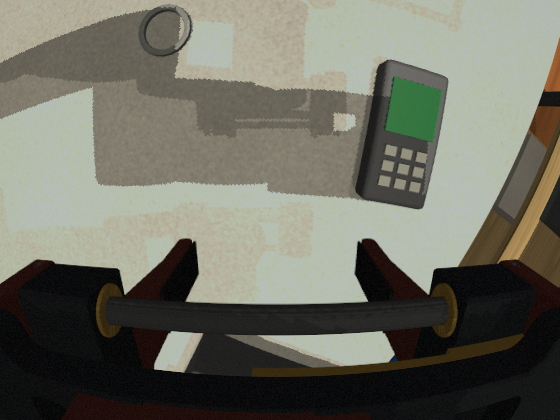

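The scene view shows three cap-like things: the blue-barred black cap on the lens at scene (274,187) and side (298,209), a brown one at scene (242,264), and an orange one at scene (327,257). I choose the blue one on the lens. The red plunger is at scene (287,176) and side (288,232). Next I check the choice in close crops.

```bash
python3 - <<'E'
import pickle,cv2,numpy as np
D=pickle.load(open('d0.pkl','rb'))
a=D['scene']['pixels'][160:260,235:335]; b=D['side']['pixels'][190:290,250:350]
o=np.hstack([cv2.resize(x,(400,400),interpolation=cv2.INTER_NEAREST) for x in (a,b)])
cv2.imwrite('pics/crop0.png',o)
for n,(r0,r1,c0,c1) in dict(scene=(160,260,235,335),side=(190,290,250,350)).items():
    p=D[n]['pixels'].astype(int)
    B,G,R=p[...,0],p[...,1],p[...,2]
    m=np.zeros(B.shape,bool);m[r0:r1,c0:c1]=1
    for nm,k in (('red',(R>90)&(R>2.5*G)&(R>2.5*B)),('blue',(B>60)&(B>1.8*R)&(B>1.4*G))):
        ys,xs=np.nonzero(k&m); print(n,nm,len(xs),xs.mean(),ys.mean(),xs.min(),xs.max(),ys.min(),ys.max())
E
```

```text
scene red 26 286.38461538461536 174.8846153846154 283 290 173 177
scene blue 65 273.7230769230769 182.35384615384615 268 279 178 187
side red 46 287.5217391304348 231.97826086956522 284 291 229 235
side blue 107 296.66355140186914 209.38317757009347 292 301 202 217
```

View pics/crop0.png

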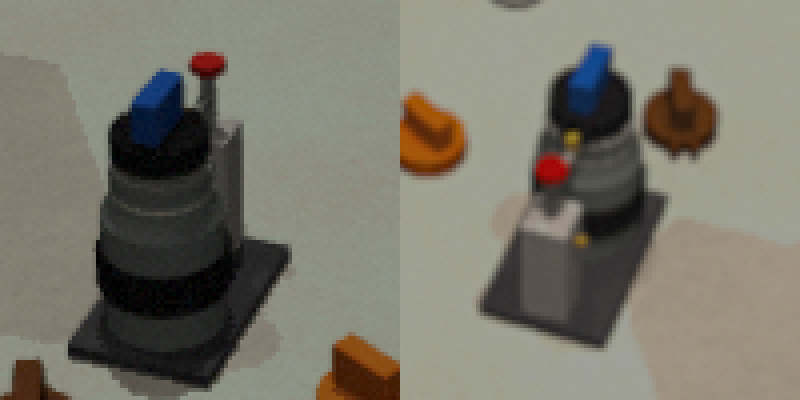

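```bash
python3 - <<'E'
from h import *
import pickle
from scipy.optimize import least_squares
D=pickle.load(open('d0.pkl','rb'));S,T=D['scene'],D['side']
def tri(a,b):
    o1,d1=ray(S,a);o2,d2=ray(T,b)
    A=np.c_[d1,-d2];k=np.linalg.lstsq(A,o2-o1,rcond=None)[0];p,q=o1+d1*k[0],o2+d2*k[1]
    return np.round((p+q)/2,1),round(np.linalg.norm(p-q),1)
print('plunger',tri((286.4,174.9),(287.5,232)),atz(S,(286.4,174.9),158.5).round(1),atz(T,(287.5,232),158.5).round(1))
print('bar ~z169',tri((273.7,182.4),(296.7,209.4)),atz(S,(273.7,182.4),171).round(1),atz(T,(296.7,209.4),174).round(1))
for c in [(252.5,247.5),(287.5,256.2),(307.5,221.8)]: print('S',atz(S,c,6).round(1))
for c in [(270,267),(301.2,277),(316.7,239.2)]: print('T',atz(T,c,6).round(1))
E
```

```text
plunger (array([487.9,  68.1, 157.4]), np.float64(1.2)) [489.8  67.2 158.5] [486.9  68.4 158.5]
bar ~z169 (array([517.3,  -1.5, 175.5]), np.float64(1.7)) [510.7   3.2 171. ] [518.8  -2.  174. ]
S [502.7 -72.    6. ]
S [592.9 -34.2   6. ]
S [524.6 110.6   6. ]
T [522.4 106.    6. ]
T [430.9  67.9   6. ]
T [496.3 -73.5   6. ]
```

```bash
python3 - <<'E'
from h import *
import pickle
D=pickle.load(open('d0.pkl','rb'));W=D['wrist']
o=ctrl.get_obs();R,_=cv2.Rodrigues(o['orientation']);print(R.round(3))
o_,d=ray(W,(276.3,209.6),True);print('cam',o_.round(1),d.round(3)); print('cam in tool',(R.T@(o_-o['ee_pos'])).round(1),(R.T@d).round(3))
E
```

```text
[[-0.895 -0.001  0.446]
 [-0.446  0.001 -0.895]
 [ 0.    -1.    -0.001]]
cam [ 343.4 -527.4  383.6] [-0.233 -0.116 -0.966]
cam in tool [ -71.8 -153.5    0.5] [0.26  0.966 0.001]
```

```bash
python3 -m creep '[{"tx":24,"ty":55,"tz":30,"rz":0.16},{"tx":48,"ty":110,"tz":60,"rz":0.32},{"tx":72,"ty":165,"tz":70,"rz":0.48},{"tx":96,"ty":220,"tz":70,"rz":0.64},{"tx":121,"ty":275,"tz":70,"rz":0.8},{"tx":145,"ty":330,"tz":70,"rz":0.96},{"tx":170,"ty":385,"tz":70,"rz":1.12},{"tx":194,"ty":440,"tz":70,"rz":1.28},{"tx":218,"ty":497,"tz":70,"rz":1.44},{"tx":242,"ty":552,"tz":70,"rz":1.53}]'
python3 -m creep '[{"tx":0,"fingers":255},{"tx":0,"fingers":255}]'
python3 - <<'E'
from h import *
import pickle
W=cam('wrist');o=ctrl.get_obs();pickle.dump((W,o),open('d1.pkl','wb'));cv2.imwrite('pics/w1.png',W['pixels']);print(o['t'],o['ee_pos'],o['qpos'].round(3),o['width'],o['ft_force'])
E
```

```text
0.2 [ 278.9057172  -558.97726998  230.21202696] [-1.127  0.424  1.63  -0.     1.089 -0.019] 87.94703253189925 [-0.78438308 -0.03461798 -0.13769864]schema error: expected keys tx, ty, tz, rx, ry, rz, fingers
schema error: expected keys tx, ty, tz, rx, ry, rz, fingers
```

View pics/w1.png

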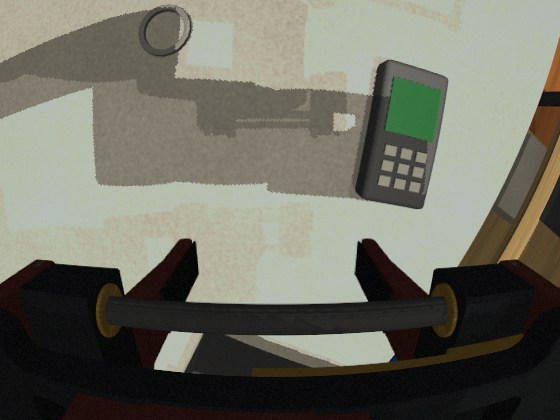

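The moves were refused because every row needs all seven keys. The picture is unchanged, with the ring at (165,31) and the meter at (405,135). I'm resending the rows in full.

```bash
python3 -m creep '[{"tx":24,"ty":55,"tz":30,"rx":0,"ry":0,"rz":0.16,"fingers":0},{"tx":48,"ty":110,"tz":60,"rx":0,"ry":0,"rz":0.32,"fingers":0},{"tx":72,"ty":165,"tz":70,"rx":0,"ry":0,"rz":0.48,"fingers":0},{"tx":96,"ty":220,"tz":70,"rx":0,"ry":0,"rz":0.64,"fingers":0},{"tx":121,"ty":275,"tz":70,"rx":0,"ry":0,"rz":0.8,"fingers":0},{"tx":145,"ty":330,"tz":70,"rx":0,"ry":0,"rz":0.96,"fingers":0},{"tx":170,"ty":385,"tz":70,"rx":0,"ry":0,"rz":1.12,"fingers":0},{"tx":194,"ty":440,"tz":70,"rx":0,"ry":0,"rz":1.28,"fingers":0},{"tx":218,"ty":497,"tz":70,"rx":0,"ry":0,"rz":1.44,"fingers":0},{"tx":242,"ty":552,"tz":70,"rx":0,"ry":0,"rz":1.53,"fingers":0}]'
python3 -m creep '[{"tx":0,"ty":0,"tz":0,"rx":0,"ry":0,"rz":0,"fingers":0},{"tx":0,"ty":0,"tz":0,"rx":0,"ry":0,"rz":0,"fingers":0}]'
python3 - <<'E'
from h import *
import pickle
W=cam('wrist');o=ctrl.get_obs();pickle.dump((W,o),open('d1.pkl','wb'));cv2.imwrite('pics/w2.png',W['pixels']);print(o['t'],o['ee_pos'],o['qpos'].round(3),o['width'],o['ft_force'])
E
```

```text
t: 1.45
ee_pos: [521.5, -5.2, 300.8]
orientation: [-1.381, 0.89, -0.89]
ft_force: [1.6, -0.5, -0.1]
width: 87.8
t: 1.7
ee_pos: [520.6, -7.3, 300.4]
orientation: [-1.381, 0.893, -0.892]
ft_force: [-0.2, -0.6, 0.2]
width: 87.6
1.75 [520.49812675  -7.95391223 300.42854483] [-0.038  0.19   1.789 -0.     1.164 -0.459] 87.35046682845928 [-0.05862079 -0.3688655  -0.06200009]
```

View pics/w2.png

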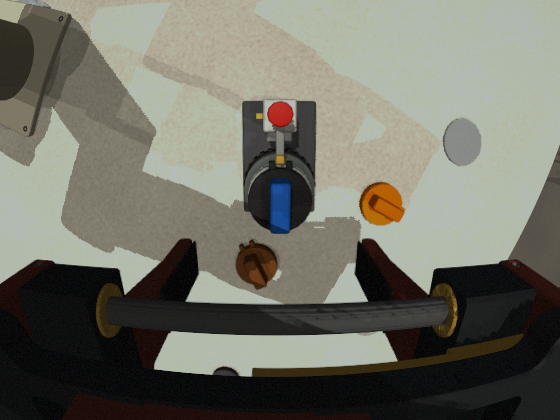

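The wrist view shows the red plunger top at (281,114), the blue bar at (281,205) and the base plate upright in the frame. The brown cap is at (256,265), the orange one at (382,204), and the glass at (462,142).

```bash
python3 - <<'E'
from h import *
import pickle
W,o=pickle.load(open('d1.pkl','rb'))
im=W['pixels'];cv2.imwrite('pics/w2c.png',cv2.resize(im[80:260,210:350],(560,600)[::1] if 0 else (467,600),interpolation=cv2.INTER_CUBIC))
p=im.astype(int);B,G,R=p[...,0],p[...,1],p[...,2]
m=np.zeros(B.shape,bool);m[80:240,230:330]=1
k=m&(R>90)&(R>2.5*G)&(R>2.5*B);ys,xs=np.nonzero(k);c=(xs.mean(),ys.mean());print('red',c,len(xs),atz(W,c,160,True).round(1))
for u in ((xs.min(),c[1]),(xs.max()+1,c[1]),(c[0],ys.min()),(c[0],ys.max()+1)):print(atz(W,u,160,True).round(1))
k=m&(B>60)&(B>1.8*R)&(B>1.4*G);ys,xs=np.nonzero(k)
for y in range(ys.min(),ys.max()+1,4): q=xs[ys==y]; print(y,q.min(),q.max(),p[y,281])
E
```

```text
red (np.float64(279.81325301204816), np.float64(113.85341365461848)) 498 [491.5  66.7 160. ]
[481.1  62.  160. ]
[502.2  71.5 160. ]
[487.1  76.5 160. ]
[496.4  55.8 160. ]
179 272 287 [67 33  9]
183 271 289 [95 48 17]
187 270 290 [152  81  31]
191 270 290 [152  79  31]
195 270 290 [137  71  24]
199 270 290 [138  71  25]
203 270 290 [136  70  24]
207 270 290 [137  69  27]
211 270 290 [142  72  25]
215 270 289 [147  75  25]
219 270 289 [147  75  24]
223 270 289 [147  75  24]
227 271 289 [146  73  20]
231 271 288 [85 42  8]
```

View pics/w2c.png

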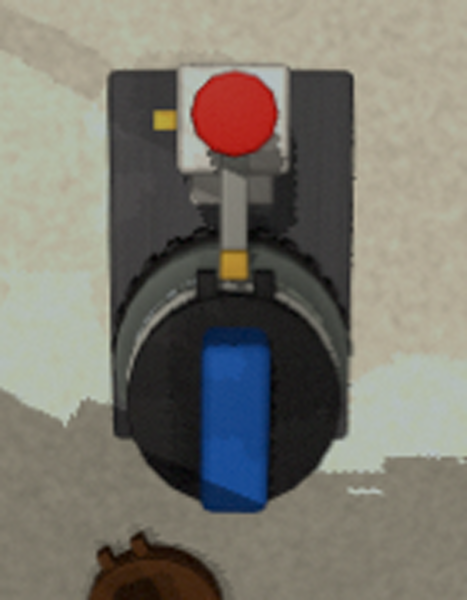

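```bash
python3 - <<'E'
from h import *
import pickle
W,o=pickle.load(open('d1.pkl','rb'))
C=[(270.5,184.5),(290.8,184.5),(289.8,232),(271,233)]
P=np.array([atz(W,c,184,True) for c in C]);print(P.round(1));print('c',P.mean(0).round(1),'len',np.linalg.norm(P[0]-P[3]),np.linalg.norm(P[1]-P[2]),'w',np.linalg.norm(P[0]-P[1]),np.linalg.norm(P[2]-P[3]))
v=P[0]+P[1]-P[2]-P[3];print('yaw bar',np.arctan2(-v[0],v[1]))
pl=np.array([491.5,66.7]);d=pl-P.mean(0)[:2];print('dist',np.linalg.norm(d),'yaw',np.arctan2(-d[0],d[1]))
R,_=cv2.Rodrigues(o['orientation']);print('jaw',np.arctan2(R[1,2],R[0,2]),R[:,1])
# base corners z12
for c in [(210+108/3.333,80+70/3.333),(210+353/3.333,80+70/3.333)]:print(atz(W,c,12,True).round(1))
E
```

```text
[[508.8   8.7 184. ]
 [524.4  15.7 184. ]
 [541.4 -23.1 184. ]
 [526.7 -30.7 184. ]]
c [525.3  -7.3 184. ] len 43.25925392866059 42.350711998600374 w 17.14304003374532 16.540915559389166
yaw bar 0.42050152615082836
dist 81.41066873796889 yaw 0.4287236911092723
jaw 0.4210223355756355 [-7.73536558e-04 -3.01546234e-04 -9.99999655e-01]
[437.9  67.2  12. ]
[527.9 107.8  12. ]
```

```bash
python3 -m creep '[{"tx":-15,"ty":37,"tz":0,"rx":0,"ry":0,"rz":0,"fingers":255},{"tx":-30.5,"ty":74,"tz":0,"rx":0,"ry":0,"rz":0,"fingers":255},{"tx":-30.5,"ty":74,"tz":-40,"rx":0,"ry":0,"rz":0,"fingers":255},{"tx":-30.5,"ty":74,"tz":-80,"rx":0,"ry":0,"rz":0,"fingers":255},{"tx":-30.5,"ty":74,"tz":-110,"rx":0,"ry":0,"rz":0,"fingers":255},{"tx":-30.5,"ty":74,"tz":-120,"rx":0,"ry":0,"rz":0,"fingers":255},{"tx":-30.5,"ty":74,"tz":-120,"rx":0,"ry":0,"rz":0,"fingers":255},{"tx":-30.5,"ty":74,"tz":-120,"rx":0,"ry":0,"rz":0,"fingers":255}]'
python3 - <<'E'
from h import *
ims=[cam('scene')['pixels'][120:220,215:355],cam('side')['pixels'][150:290,220:360]]
cv2.imwrite('pics/p3.png',np.hstack([cv2.resize(ims[0],(400,286)),cv2.resize(ims[1],(286,286))]))
cv2.imwrite('pics/w3.png',cam('wrist')['pixels'])
E
```

```text
t: 2.75
ee_pos: [491.4, 66.4, 181.9]
orientation: [-1.378, 0.892, -0.895]
ft_force: [-0.8, 0.5, -0.8]
width: 11.1
```

View pics/p3.png

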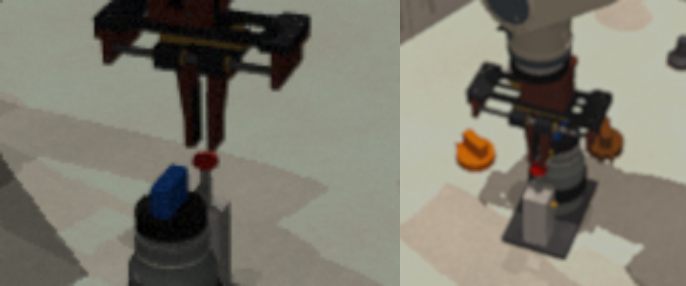

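View pics/w3.png

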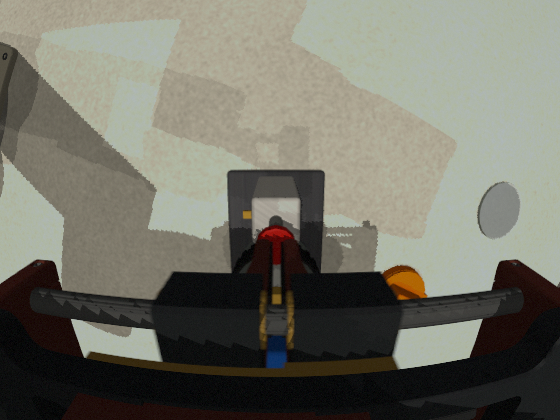

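The scene crop has the closed fingers just above the red plunger at (205,160). In the wrist view they sit centred over the red disc at (276,238). Now the push.

```bash
python3 -m creep '[{"tx":0,"ty":0,"tz":-6,"rx":0,"ry":0,"rz":0,"fingers":255},{"tx":0,"ty":0,"tz":-12,"rx":0,"ry":0,"rz":0,"fingers":255},{"tx":0,"ty":0,"tz":-16,"rx":0,"ry":0,"rz":0,"fingers":255},{"tx":0,"ty":0,"tz":-20,"rx":0,"ry":0,"rz":0,"fingers":255},{"tx":0,"ty":0,"tz":-20,"rx":0,"ry":0,"rz":0,"fingers":255}]'
python3 -m creep '[{"tx":0,"ty":0,"tz":-2,"rx":0,"ry":0,"rz":0,"fingers":255},{"tx":0,"ty":0,"tz":-4,"rx":0,"ry":0,"rz":0,"fingers":255},{"tx":0,"ty":0,"tz":-4,"rx":0,"ry":0,"rz":0,"fingers":255}]'
```

```text
t: 3.52
ee_pos: [490.6, 66.8, 160.6]
orientation: [-1.38, 0.893, -0.893]
ft_force: [-1.7, -0.1, 5.9]
width: 0.2
t: 3.9
ee_pos: [490.6, 66.8, 156.8]
orientation: [-1.38, 0.893, -0.893]
ft_force: [-2.0, -0.1, 7.4]
width: 0.3
```

```bash
python3 -m creep '[{"tx":0,"ty":0,"tz":-1,"rx":0,"ry":0,"rz":0,"fingers":255},{"tx":0,"ty":0,"tz":-2,"rx":0,"ry":0,"rz":0,"fingers":255},{"tx":0,"ty":0,"tz":-2,"rx":0,"ry":0,"rz":0,"fingers":255}]'
python3 -m creep '[{"tx":0,"ty":0,"tz":-0.5,"rx":0,"ry":0,"rz":0,"fingers":255},{"tx":0,"ty":0,"tz":-1,"rx":0,"ry":0,"rz":0,"fingers":255},{"tx":0,"ty":0,"tz":-1,"rx":0,"ry":0,"rz":0,"fingers":255}]'
```

```text
t: 4.28
ee_pos: [490.8, 66.8, 156.1]
orientation: [-1.38, 0.893, -0.893]
ft_force: [-6.4, -1.1, 21.2]
width: 0.4
t: 4.65
ee_pos: [490.9, 66.9, 156.0]
orientation: [-1.379, 0.892, -0.893]
ft_force: [-8.9, -1.1, 31.4]
width: -0.0
```

```bash
python3 -m creep '[{"tx":0,"ty":0,"tz":10,"rx":0,"ry":0,"rz":0,"fingers":255},{"tx":0,"ty":0,"tz":50,"rx":0,"ry":0,"rz":0,"fingers":100},{"tx":0,"ty":0,"tz":90,"rx":0,"ry":0,"rz":0,"fingers":100},{"tx":17,"ty":-37,"tz":110,"rx":0,"ry":0,"rz":0,"fingers":100},{"tx":34,"ty":-75,"tz":110,"rx":0,"ry":0,"rz":0,"fingers":100},{"tx":34,"ty":-75,"tz":110,"rx":0,"ry":0,"rz":0,"fingers":100}]'
python3 - <<'E'
from h import *
import pickle
W=cam('wrist');o=ctrl.get_obs();pickle.dump((W,o),open('d2.pkl','wb'));print(o['ee_pos'],o['width'])
im=W['pixels'];cv2.imwrite('pics/w4.png',im)
p=im.astype(int);B,G,R=p[...,0],p[...,1],p[...,2]
k=(R>90)&(R>2.5*G)&(R>2.5*B);k[:, :230]=0;k[:,330:]=0;k[250:]=0;ys,xs=np.nonzero(k);c=(xs.mean(),ys.mean())
for z in (160,149.5):
  a,b=atz(W,(xs.min(),c[1]),z,True),atz(W,(xs.max()+1,c[1]),z,True);print(c,z,atz(W,c,z,True).round(1),np.linalg.norm(a-b).round(2))
E
```

```text
t: 5.4
ee_pos: [525.3, -10.0, 263.6]
orientation: [-1.379, 0.895, -0.896]
ft_force: [-1.6, -0.7, -0.3]
width: 47.2
[524.43332707  -8.91685632 263.17970536] 50.59803767695612
(np.float64(275.74616695059626), np.float64(106.90800681431006)) 160 [491.6  66.7 160. ] 21.82
(np.float64(275.74616695059626), np.float64(106.90800681431006)) 149.5 [491.4  67.2 149.5] 22.71
```

View pics/w4.png

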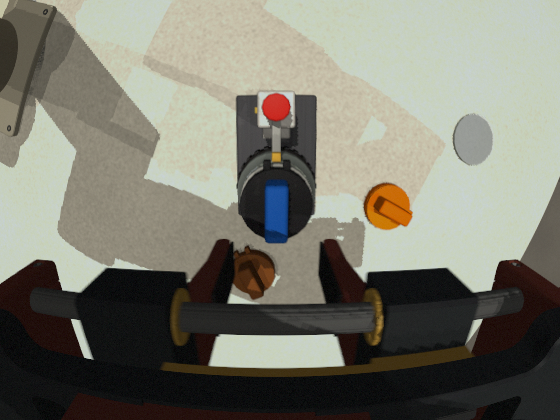

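The wrist view has the cap centred between the open fingers: bar at (277,212), red plunger at (276,107). Its apparent size suggests it is down, and I'll confirm that in the scene view.

```bash
python3 - <<'E'
from h import *
import pickle
S=cam('scene');p=S['pixels'].astype(int);B,G,R=p[...,0],p[...,1],p[...,2]
k=(R>90)&(R>2.5*G)&(R>2.5*B);k[:160]=0;k[200:]=0;k[:,:270]=0;k[:,300:]=0
ys,xs=np.nonzero(k);print(len(xs),xs.mean(),ys.mean())
for z in (158.5,148): print(z,proj(S,(491.4,67,z)))
W,o=pickle.load(open('d2.pkl','rb'));im=W['pixels']
cv2.imwrite('pics/w4c.png',cv2.resize(im[85:255,220:335],(400,590),interpolation=cv2.INTER_CUBIC))
cv2.imwrite('pics/s4.png',cv2.resize(S['pixels'][110:270,200:360],(600,600),interpolation=cv2.INTER_CUBIC))
E
```

```text
26 286.5 178.3846153846154
158.5 [[286.79162009 175.12995444]]
148 [[286.87380436 178.67006646]]
```

View pics/w4c.png

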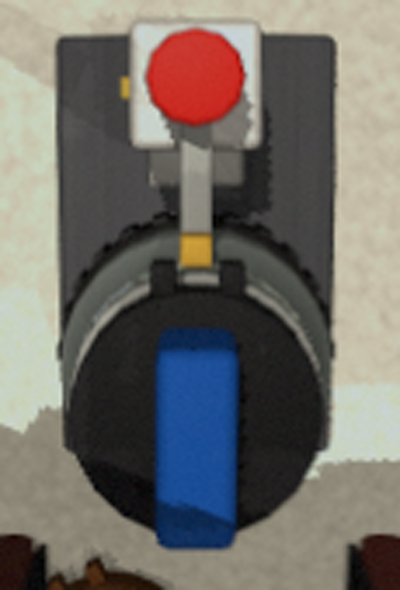

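View pics/s4.png

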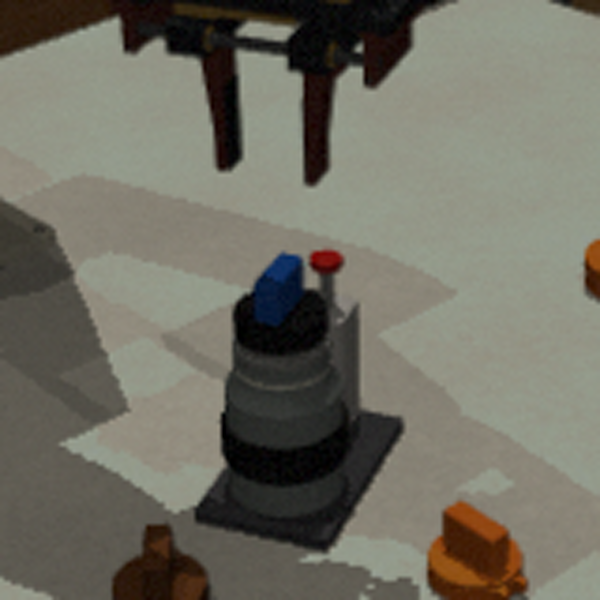

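The plunger is caught: its red top moved from scene row 174.9 to 178.4, as predicted for 10.5 mm down. Next I measure the bar centre.

```bash
python3 - <<'E'
from h import *
import pickle
W,o=pickle.load(open('d2.pkl','rb'))
C=[(265.3,185.7),(288.6,185.7),(288,242.5),(265,242.5)]
P=np.array([atz(W,c,184,True) for c in C]);print('c',P.mean(0).round(1),np.linalg.norm(P[0]-P[3]),np.linalg.norm(P[0]-P[1]))
v=P[0]+P[1]-P[2]-P[3];print('yaw',np.arctan2(-v[0],v[1]))
o=ctrl.get_obs();R,_=cv2.Rodrigues(o['orientation']);print(o['ee_pos'],'jaw',np.arctan2(R[1,2],R[0,2]))
E
```

```text
c [525.   -6.4 184. ] 44.223842040779374 17.00804121488747
yaw 0.4119253516888483
[523.98015025  -8.21360284 262.9985361 ] jaw 0.4208949710286527
```

```bash
python3 -m creep '[{"tx":0,"ty":1,"tz":-40,"rx":0,"ry":0,"rz":0,"fingers":100},{"tx":0,"ty":1,"tz":-75,"rx":0,"ry":0,"rz":0,"fingers":100},{"tx":0,"ty":1,"tz":-90,"rx":0,"ry":0,"rz":0,"fingers":100},{"tx":0,"ty":1,"tz":-96,"rx":0,"ry":0,"rz":0,"fingers":100},{"tx":0,"ty":1,"tz":-96,"rx":0,"ry":0,"rz":0,"fingers":100}]'
python3 -m creep '[{"tx":0,"ty":0,"tz":0,"rx":0,"ry":0,"rz":0,"fingers":255},{"tx":0,"ty":0,"tz":0,"rx":0,"ry":0,"rz":0,"fingers":255},{"tx":0,"ty":0,"tz":0,"rx":0,"ry":0,"rz":0,"fingers":255},{"tx":0,"ty":0,"tz":0,"rx":0,"ry":0,"rz":0,"fingers":255},{"tx":0,"ty":0,"tz":0,"rx":0,"ry":0,"rz":0,"fingers":255}]'
python3 - <<'E'
from h import *
o=ctrl.get_obs();print(o['moment'],o['ft_force'])
S=cam('scene')['pixels'];cv2.imwrite('pics/s5.png',cv2.resize(S[110:270,200:360],(600,600),interpolation=cv2.INTER_CUBIC))
E
```

```text
t: 6.12
ee_pos: [524.9, -6.9, 168.1]
orientation: [-1.38, 0.892, -0.893]
ft_force: [0.2, 0.1, 1.2]
width: 53.3
t: 6.75
ee_pos: [524.7, -7.3, 167.9]
orientation: [-1.38, 0.893, -0.893]
ft_force: [-1.7, -0.0, 2.3]
width: 17.8
[-0.06702279  0.07589018  0.02509987] [-1.72744979 -0.01911465  2.3326388 ]
```

View pics/s5.png

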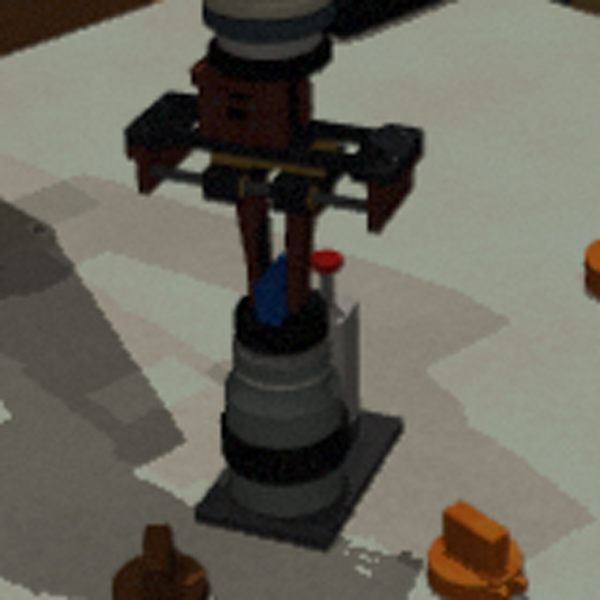

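The bar is gripped between the fingers at crop (280,285), width 17.8 mm, with only small forces. I try a small turn anticlockwise first.

```bash
python3 -m creep '[{"tx":0,"ty":0,"tz":0,"rx":0,"ry":0,"rz":0.04,"fingers":255},{"tx":0,"ty":0,"tz":0,"rx":0,"ry":0,"rz":0.08,"fingers":255},{"tx":0,"ty":0,"tz":0,"rx":0,"ry":0,"rz":0.12,"fingers":255},{"tx":0,"ty":0,"tz":0,"rx":0,"ry":0,"rz":0.12,"fingers":255}]'
python3 -c "
from h import *
o=ctrl.get_obs();print(o['moment'],o['ft_force'],o['joint_torque'][5],o['width'])"
```

```text
t: 7.3
ee_pos: [524.8, -7.2, 167.9]
orientation: [-1.418, 0.801, -0.802]
ft_force: [0.3, -0.2, 2.7]
width: 17.4
[-0.01031704 -0.02637742  0.01249797] [ 0.30903375 -0.18256689  2.69261541] -0.19575117621570826 17.396597840713216
```

```bash
python3 -m creep '[{"tx":0,"ty":0,"tz":0,"rx":0,"ry":0,"rz":0.03,"fingers":255},{"tx":0,"ty":0,"tz":0,"rx":0,"ry":0,"rz":0.06,"fingers":255},{"tx":0,"ty":0,"tz":0,"rx":0,"ry":0,"rz":0.06,"fingers":255}]'
python3 -c "
from h import *
o=ctrl.get_obs();print(o['moment'],o['ft_force'],o['joint_torque'][5],o['width'])"
```

```text
t: 7.68
ee_pos: [524.8, -7.2, 167.9]
orientation: [-1.435, 0.755, -0.755]
ft_force: [0.6, 0.8, 6.0]
width: 18.2
[ 0.03839403 -0.09390647  0.0906071 ] [0.58766207 0.77201567 5.96523314] -0.12976333033293486 18.176659913307773
```

The reading is small so far and unclear, so I compare with the other way.

```bash
python3 -m creep '[{"tx":0,"ty":0,"tz":0,"rx":0,"ry":0,"rz":-0.09,"fingers":255},{"tx":0,"ty":0,"tz":0,"rx":0,"ry":0,"rz":-0.18,"fingers":255},{"tx":0,"ty":0,"tz":0,"rx":0,"ry":0,"rz":-0.24,"fingers":255},{"tx":0,"ty":0,"tz":0,"rx":0,"ry":0,"rz":-0.30,"fingers":255},{"tx":0,"ty":0,"tz":0,"rx":0,"ry":0,"rz":-0.30,"fingers":255}]'
python3 -c "
from h import *
o=ctrl.get_obs();print(o['moment'],o['ft_force'],o['joint_torque'][5],o['width'])
W=cam('wrist')['pixels'];cv2.imwrite('pics/w6.png',W)"
```

```text
t: 8.3
ee_pos: [525.0, -7.0, 167.9]
orientation: [-1.337, 0.983, -0.984]
ft_force: [0.6, 1.6, 5.8]
width: 17.8
[ 0.3404639  -0.22979189  0.13880866] [0.57320457 1.63883403 5.84374469] 0.4648561030626297 17.76343915292119
```

View pics/w6.png

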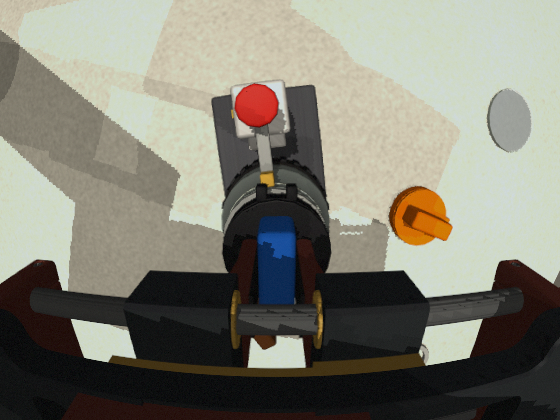

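The wrist view has the teeth at (277,190) moved off the bolt at (267,180), so the cap follows the fingers. I go a little further clockwise.

```bash
python3 -m creep '[{"tx":0,"ty":0,"tz":0,"rx":0,"ry":0,"rz":-0.04,"fingers":255},{"tx":0,"ty":0,"tz":0,"rx":0,"ry":0,"rz":-0.08,"fingers":255},{"tx":0,"ty":0,"tz":0,"rx":0,"ry":0,"rz":-0.08,"fingers":255}]'
python3 -c "
from h import *
o=ctrl.get_obs();print(o['moment'],o['ft_force'],o['joint_torque'][5],o['width'])
W=cam('wrist')['pixels'];cv2.imwrite('pics/w7.png',cv2.resize(W[70:250,190:350],(533,600),interpolation=cv2.INTER_CUBIC))"
```

```text
t: 8.72
ee_pos: [525.2, -6.9, 167.9]
orientation: [-1.306, 1.041, -1.043]
ft_force: [1.5, 4.5, 5.6]
width: 18.5
[ 0.7086902  -0.44770969  0.86682257] [1.48963644 4.49889929 5.63099615] 1.0660311207175255 18.48102964086064
```

View pics/w7.png

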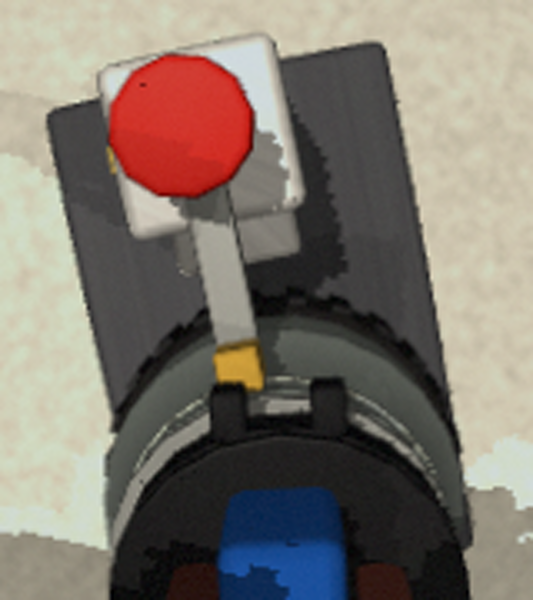

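The moment rises to 0.87 N·m clockwise, against about 0.09 anticlockwise at a similar angle, so clockwise meets the stop. Anticlockwise is the free way.

```bash
python3 -m creep '[{"tx":0,"ty":0,"tz":0,"rx":0,"ry":0,"rz":0.1,"fingers":255},{"tx":0,"ty":0,"tz":0,"rx":0,"ry":0,"rz":0.2,"fingers":255},{"tx":0,"ty":0,"tz":0,"rx":0,"ry":0,"rz":0.3,"fingers":255},{"tx":0,"ty":0,"tz":0,"rx":0,"ry":0,"rz":0.4,"fingers":255},{"tx":0,"ty":0,"tz":0,"rx":0,"ry":0,"rz":0.5,"fingers":255},{"tx":0,"ty":0,"tz":0,"rx":0,"ry":0,"rz":0.6,"fingers":255},{"tx":0,"ty":0,"tz":0,"rx":0,"ry":0,"rz":0.7,"fingers":255},{"tx":0,"ty":0,"tz":0,"rx":0,"ry":0,"rz":0.7,"fingers":255}]'
python3 -c "
from h import *
o=ctrl.get_obs();print(o['moment'],o['ft_force'],o['joint_torque'][5],o['width'],o['qpos'].round(2))
W=cam('wrist')['pixels'];cv2.imwrite('pics/w8.png',W)"
```

```text
t: 9.78
ee_pos: [524.5, -7.6, 167.9]
orientation: [-1.511, 0.507, -0.507]
ft_force: [0.5, -0.7, 6.7]
width: 17.9
[ 0.03522958 -0.10683884  0.03378051] [ 0.46795996 -0.65705903  6.73608022] -0.35617045126855373 17.87329301695647 [-0.04  0.36  1.9  -0.    0.88 -0.96]
```

View pics/w8.png

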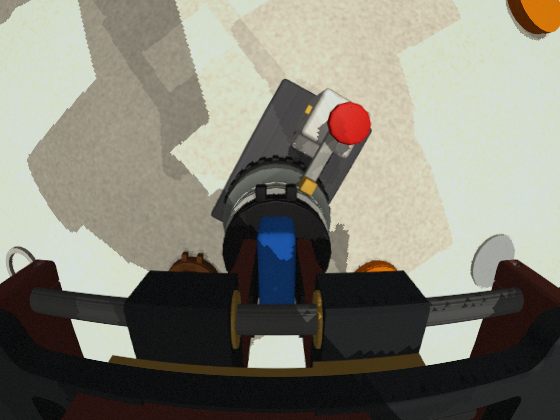

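The cap turns freely: the teeth at (275,190) are well clear of the bolt at (309,187), and the moment is near zero. I continue to the stop.

```bash
python3 -m creep '[{"tx":0,"ty":0,"tz":0,"rx":0,"ry":0,"rz":0.1,"fingers":255},{"tx":0,"ty":0,"tz":0,"rx":0,"ry":0,"rz":0.2,"fingers":255},{"tx":0,"ty":0,"tz":0,"rx":0,"ry":0,"rz":0.3,"fingers":255},{"tx":0,"ty":0,"tz":0,"rx":0,"ry":0,"rz":0.4,"fingers":255},{"tx":0,"ty":0,"tz":0,"rx":0,"ry":0,"rz":0.5,"fingers":255},{"tx":0,"ty":0,"tz":0,"rx":0,"ry":0,"rz":0.55,"fingers":255},{"tx":0,"ty":0,"tz":0,"rx":0,"ry":0,"rz":0.55,"fingers":255}]'
python3 -c "
from h import *
o=ctrl.get_obs();print(o['moment'],o['ft_force'],o['joint_torque'][5],o['width'],o['qpos'].round(2))"
python3 -m creep '[{"tx":0,"ty":0,"tz":0,"rx":0,"ry":0,"rz":0.04,"fingers":255},{"tx":0,"ty":0,"tz":0,"rx":0,"ry":0,"rz":0.08,"fingers":255},{"tx":0,"ty":0,"tz":0,"rx":0,"ry":0,"rz":0.08,"fingers":255}]'
python3 -c "
from h import *
o=ctrl.get_obs();print(o['moment'],o['ft_force'],o['joint_torque'][5],o['width'],o['qpos'].round(2))
W=cam('wrist')['pixels'];cv2.imwrite('pics/w9.png',W)"
```

```text
t: 10.7
ee_pos: [524.5, -7.6, 167.9]
orientation: [-1.57, 0.077, -0.077]
ft_force: [-0.8, 0.7, 8.4]
width: 17.9
[ 0.11150756 -0.14466315  0.02569791] [-0.84685603  0.69057518  8.35309545] -0.14299903996288776 17.91155048475788 [-0.04  0.36  1.9  -0.    0.88 -1.51]
t: 11.08
ee_pos: [524.3, -7.4, 167.9]
orientation: [-1.571, 0.015, -0.014]
ft_force: [-1.2, 0.7, 7.1]
width: 17.7
[ 2.16578016e-01  7.37787964e-05 -7.50554299e-02] [-1.16320213  0.68603095  7.14960381] -0.22092328872531652 17.650828394487124 [-0.04  0.36  1.9   0.    0.88 -1.59]
```

View pics/w9.png

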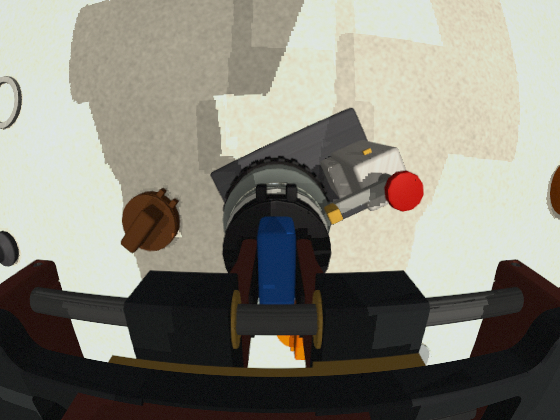

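The cap has followed through about 1.1 rad: teeth at (275,190), bolt at (334,215). One more small turn to feel the stop.

```bash
python3 -m creep '[{"tx":0,"ty":0,"tz":0,"rx":0,"ry":0,"rz":0.03,"fingers":255},{"tx":0,"ty":0,"tz":0,"rx":0,"ry":0,"rz":0.06,"fingers":255},{"tx":0,"ty":0,"tz":0,"rx":0,"ry":0,"rz":0.06,"fingers":255}]'
python3 -c "
from h import *
o=ctrl.get_obs();print(o['moment'],o['ft_force'],o['joint_torque'][5],o['width'],o['qpos'].round(2))"
```

```text
t: 11.5
ee_pos: [523.9, -7.4, 167.9]
orientation: [-1.57, -0.03, 0.032]
ft_force: [-2.3, 1.5, 9.6]
width: 18.0
[ 0.14629063  0.26135357 -0.74249024] [-2.2658322   1.48617437  9.57788673] -0.8410817384719849 17.95687857288356 [-0.04  0.36  1.9   0.    0.88 -1.65]
```

The stop is felt at −0.74 N·m. I ease back 0.05 rad and lift.

```bash
python3 -m creep '[{"tx":0,"ty":0,"tz":0,"rx":0,"ry":0,"rz":-0.05,"fingers":255},{"tx":0,"ty":0,"tz":0,"rx":0,"ry":0,"rz":-0.05,"fingers":255},{"tx":0,"ty":0,"tz":4,"rx":0,"ry":0,"rz":-0.05,"fingers":255},{"tx":0,"ty":0,"tz":8,"rx":0,"ry":0,"rz":-0.05,"fingers":255},{"tx":0,"ty":0,"tz":12,"rx":0,"ry":0,"rz":-0.05,"fingers":255},{"tx":0,"ty":0,"tz":12,"rx":0,"ry":0,"rz":-0.05,"fingers":255}]'
python3 -c "
from h import *
o=ctrl.get_obs();print(o['moment'],o['ft_force'],o['joint_torque'][5],o['width'],o['qpos'].round(2))"
```

```text
t: 12.25
ee_pos: [524.6, -7.3, 179.9]
orientation: [-1.571, 0.007, -0.007]
ft_force: [-0.2, -0.8, -1.5]
width: 17.7
[ 0.06679956 -0.15060552 -0.00358421] [-0.21129753 -0.83596998 -1.51673563] -0.0014832516535534523 17.720676900101974 [-0.04  0.35  1.89 -0.    0.9  -1.6 ]
```

It comes freely, with only about its own weight on the wrist.

```bash
python3 -m creep '[{"tx":0,"ty":0,"tz":10,"rx":0,"ry":0,"rz":0,"fingers":255},{"tx":0,"ty":0,"tz":20,"rx":0,"ry":0,"rz":0,"fingers":255},{"tx":0,"ty":0,"tz":32,"rx":0,"ry":0,"rz":0,"fingers":255},{"tx":0,"ty":0,"tz":44,"rx":0,"ry":0,"rz":0,"fingers":255},{"tx":0,"ty":0,"tz":56,"rx":0,"ry":0,"rz":0,"fingers":255},{"tx":0,"ty":0,"tz":64,"rx":0,"ry":0,"rz":0,"fingers":255},{"tx":0,"ty":0,"tz":68,"rx":0,"ry":0,"rz":0,"fingers":255},{"tx":0,"ty":0,"tz":68,"rx":0,"ry":0,"rz":0,"fingers":255},{"tx":0,"ty":0,"tz":68,"rx":0,"ry":0,"rz":0,"fingers":255}]'
python3 - <<'E'
from h import *
o=ctrl.get_obs();print(o['ft_force'],o['width'],abs(o['qvel']).max())
S=cam('scene');im=S['pixels'];p=im.astype(int);B,G,R=p[...,0],p[...,1],p[...,2]
k=(R>90)&(R>2.5*G)&(R>2.5*B);k[:160]=0;k[200:]=0;k[:,:270]=0;k[:,300:]=0
ys,xs=np.nonzero(k);print(len(xs),xs.mean(),ys.mean())
a=cv2.resize(im[80:270,180:370],(400,400),interpolation=cv2.INTER_CUBIC)
b=cv2.resize(cam('side')['pixels'][120:310,190:380],(400,400),interpolation=cv2.INTER_CUBIC)
cv2.imwrite('pics/f.png',np.hstack([a,b]))
for nm,z in (('mount',150),('cap bottom edge? origin',230),('bar top',264)): print(nm,proj(S,(524.5,-7.2,z)).round(1))
E
```

```text
t: 13.38
ee_pos: [524.3, -7.2, 247.3]
orientation: [-1.571, 0.007, -0.006]
ft_force: [0.3, -0.9, -1.2]
width: 17.8
[ 0.32020794 -0.89212386 -1.15048141] 17.756469357270458 0.004091035230184258
26 286.5 178.3846153846154
mount [[274.7 193.2]]
cap bottom edge? origin [[273.6 164.4]]
bar top [[273.1 151.4]]
```

View pics/f.png

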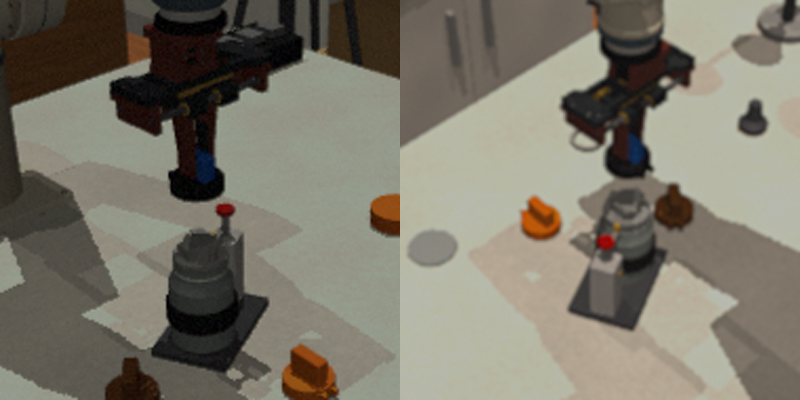

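The cap hangs level in the fingers at crop (196,183), which fits an origin about 80 mm above the mount. The lens below is open at (205,245), and the red plunger is still down (row 178.4, unchanged). The arm is still, so I hand in.

```bash
python3 -c "
from workcell import ctrl
print(ctrl.close_job())"
```

```text
the job is handed in; nothing more can be done
None
```

The cap is off the lens and held about 80 mm above the mount; I handed the job in at about 13.5 s of the 51 s allowed. No verdict was reported.

- **Plunger:** I pushed it to its hard stop, with force rising to 31 N. It stayed down: its red top in the scene view sits at row 178.4 against 174.9 when up, which fits about 10.5 mm. It read the same in the last picture.
- **Direction:** Anticlockwise gave almost no resistance. Clockwise met the stop, rising to 0.87 N·m at about 0.2 rad. I turned the cap anticlockwise to its far stop at about 1.15 rad (−0.74 N·m), then eased back 0.05 rad before lifting.
- **Final state:** The grip was 17.8 mm on the 18 mm bar with only about the cap's own weight on the wrist. The cap looked level and clear of the lens, with the arm still.
- **Other objects:** Nothing else on the counter was approached. In the last pictures, those in view stood where they had been, but I did not measure their positions again.
- **Disagreements:** The first batch of moves was refused because the rows lacked some keys; nothing moved. The wrist camera and the two fixed cameras disagreed on the plunger's position by about 3 mm, and I mostly followed the wrist camera.

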